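# Set the beakers out by height on the ware board

### The job

Set the four fired clay beakers out on the ware board ready for the kiln: one standing upright and centred on each white tile, in order of height, with the tallest on the tile next to the board's steel carrying handle and falling to the shortest at the far end. Do not knock any beaker over, and leave the bottle and the jar where they stand.

Things in the scene. Friction and masses are not known exactly. Their poses are not given: they have to be found in the camera images.
- beaker_105: The tallest of four fired clay beakers: an open, plain, straight-walled round cup in unglazed brown clay, 105 mm tall, 58 mm outside diameter, wall 4 mm. Starts upright on the table. Origin: centre of its underside; z up its axis.
- beaker_85: The second tallest of four fired clay beakers: an open, plain, straight-walled round cup in unglazed brown clay, 85 mm tall, 50 mm outside diameter, wall 4 mm. Starts upright on the table. Origin: centre of its underside; z up its axis.
- beaker_65: The second shortest of four fired clay beakers: an open, plain, straight-walled round cup in unglazed brown clay, 65 mm tall, 42 mm outside diameter, wall 4 mm. Starts upright on the table. Origin: centre of its underside; z up its axis.
- beaker_45: The shortest of four fired clay beakers: an open, plain, straight-walled round cup in unglazed brown clay, 45 mm tall, 34 mm outside diameter, wall 4 mm. Starts upright on the table. Origin: centre of its underside; z up its axis.
- tile_a: One of four identical white square setting tiles, 72 x 72 x 6 mm, fixed in a row (95 mm apart, centre to centre) on the ware board, a fixed plywood board 100 x 500 x 18 mm lying roughly across in front of the robot. Which of the four tiles lies where in the row varies. Origin: centre of its underside, on the board 18 mm above the table, so its top is 24 mm above the table; y along the row, x across it.
- tile_b: One of four identical white square setting tiles, 72 x 72 x 6 mm, fixed in a row (95 mm apart, centre to centre) on the ware board, a fixed plywood board 100 x 500 x 18 mm lying roughly across in front of the robot. Which of the four tiles lies where in the row varies. Origin: centre of its underside, on the board 18 mm above the table, so its top is 24 mm above the table; y along the row, x across it.
- tile_c: One of four identical white square setting tiles, 72 x 72 x 6 mm, fixed in a row (95 mm apart, centre to centre) on the ware board, a fixed plywood board 100 x 500 x 18 mm lying roughly across in front of the robot. Which of the four tiles lies where in the row varies. Origin: centre of its underside, on the board 18 mm above the table, so its top is 24 mm above the table; y along the row, x across it.
- tile_d: One of four identical white square setting tiles, 72 x 72 x 6 mm, fixed in a row (95 mm apart, centre to centre) on the ware board, a fixed plywood board 100 x 500 x 18 mm lying roughly across in front of the robot. Which of the four tiles lies where in the row varies. Origin: centre of its underside, on the board 18 mm above the table, so its top is 24 mm above the table; y along the row, x across it.
- handle: The ware board's carrying handle: a dark steel bow of 10 mm round bar, 68 mm across the board and 33 mm high, fixed at one end of the board (which end varies), 80 mm beyond the centre of the nearest tile. The other end has only a flat wooden stop strip, 12 mm high. Origin: centre of its foot on the board, 18 mm above the table; x across the board, y along the row.
- bottle: Bystander: an amber bottle, 60 mm diameter, 190 mm tall, standing loose beyond one end of the ware board. Origin: centre of its underside.
- jar: Bystander: a short pale jar with a lid, 72 mm diameter, 85 mm tall, standing loose beyond the other end of the ware board (the bottle and the jar may swap sides). Origin: centre of its underside.
Things that resemble listed ones, but are neither listed nor needed, are in the scene too. What is shaped like the beaker_65 but green or turquoise is not meant. What is shaped like the beaker_85 but yellow is not meant.

How it is judged:
At the end, for the whole second after the job is handed in: Counting tiles from the handle end, the 105, 85, 65 and 45 mm beakers stand on the first, second, third and fourth tile: each at rest on the tile's top, upright within 0.1 rad, its centre within 15 mm of the tile's centre (((horizontal distance between beaker_105 and tile_a below 0.015 m and z of beaker_105 in the frame of tile_a between 0.003 and 0.01 m and horizontal distance between tile_a and handle between 0 and 0.125 m) or (horizontal distance between beaker_105 and tile_b below 0.015 m and z of beaker_105 in the frame of tile_b between 0.003 and 0.01 m and horizontal distance between tile_b and handle between 0 and 0.125 m) or (horizontal distance between beaker_105 and tile_c below 0.015 m and z of beaker_105 in the frame of tile_c between 0.003 and 0.01 m and horizontal distance between tile_c and handle between 0 and 0.125 m) or (horizontal distance between beaker_105 and tile_d below 0.015 m and z of beaker_105 in the frame of tile_d between 0.003 and 0.01 m and horizontal distance between tile_d and handle between 0 and 0.125 m)) and angle between each of beaker_105, beaker_85, beaker_65, beaker_45's own z axis and vertical below 0.1 rad and linear speed of each of beaker_105, beaker_85, beaker_65, beaker_45 below 0.02 m/s and angular speed of each of beaker_105, beaker_85, beaker_65, beaker_45 below 0.3 rad/s and ((horizontal distance between beaker_85 and tile_a below 0.015 m and z of beaker_85 in the frame of tile_a between 0.003 and 0.01 m and horizontal distance between tile_a and handle between 0.125 and 0.22 m) or (horizontal distance between beaker_85 and tile_b below 0.015 m and z of beaker_85 in the frame of tile_b between 0.003 and 0.01 m and horizontal distance between tile_b and handle between 0.125 and 0.22 m) or (horizontal distance between beaker_85 and tile_c below 0.015 m and z of beaker_85 in the frame of tile_c between 0.003 and 0.01 m and horizontal distance between tile_c and handle between 0.125 and 0.22 m) or (horizontal distance between beaker_85 and tile_d below 0.015 m and z of beaker_85 in the frame of tile_d between 0.003 and 0.01 m and horizontal distance between tile_d and handle between 0.125 and 0.22 m)) and ((horizontal distance between beaker_65 and tile_a below 0.015 m and z of beaker_65 in the frame of tile_a between 0.003 and 0.01 m and horizontal distance between tile_a and handle between 0.22 and 0.315 m) or (horizontal distance between beaker_65 and tile_b below 0.015 m and z of beaker_65 in the frame of tile_b between 0.003 and 0.01 m and horizontal distance between tile_b and handle between 0.22 and 0.315 m) or (horizontal distance between beaker_65 and tile_c below 0.015 m and z of beaker_65 in the frame of tile_c between 0.003 and 0.01 m and horizontal distance between tile_c and handle between 0.22 and 0.315 m) or (horizontal distance between beaker_65 and tile_d below 0.015 m and z of beaker_65 in the frame of tile_d between 0.003 and 0.01 m and horizontal distance between tile_d and handle between 0.22 and 0.315 m)) and ((horizontal distance between beaker_45 and tile_a below 0.015 m and z of beaker_45 in the frame of tile_a between 0.003 and 0.01 m and horizontal distance between tile_a and handle between 0.315 and 1 m) or (horizontal distance between beaker_45 and tile_b below 0.015 m and z of beaker_45 in the frame of tile_b between 0.003 and 0.01 m and horizontal distance between tile_b and handle between 0.315 and 1 m) or (horizontal distance between beaker_45 and tile_c below 0.015 m and z of beaker_45 in the frame of tile_c between 0.003 and 0.01 m and horizontal distance between tile_c and handle between 0.315 and 1 m) or (horizontal distance between beaker_45 and tile_d below 0.015 m and z of beaker_45 in the frame of tile_d between 0.003 and 0.01 m and horizontal distance between tile_d and handle between 0.315 and 1 m))); the robot touches nothing.
It fails at once if the bottle is pushed more than 30 mm from its place or knocked over (distance of bottle from where it was at the start of the episode above 0.03 m or angle between bottle's own z axis and vertical above 0.5 rad).
It fails at once if the jar is pushed more than 30 mm from its place or knocked over (distance of jar from where it was at the start of the episode above 0.03 m or angle between jar's own z axis and vertical above 0.5 rad).
It fails at once if a beaker is knocked over (angle between any of beaker_105, beaker_85, beaker_65, beaker_45's own z axis and vertical above 0.7 rad).
It also fails if it takes over 104 s, if anything falls off the work surface, if the arm or the gripper's body presses on something with over 40 N, if the wrist force passes 120 N, or if a joint passes its speed limit or range.

### The arm

A 7-joint arm with a two-finger parallel gripper is mounted at the origin on the work surface. World frame = base frame: x ahead of the robot, y to its left, z up, the work surface at z = 0. Lengths are in m, angles in rad, forces in N, time in s.
With the tool pointing down it reaches from about 0.4 to 0.85 m from the base axis. Payload 4.5 kg.
Tool frame: the origin (TCP) lies midway between the tips of the shut fingers; the grasp point (between the pads) lies 19 mm behind it; z points along the fingers, y is the direction in which the jaws open and shut (so a half turn about z gives the same grasp; the last joint's range is limited). The gripper opens to 88 mm and grips with 3 to 60 N. Pads are 18 mm wide; open, the fingers measure 123 mm over their backs; the gripper's body (75 mm by 187 mm) begins 45 mm behind the grasp point.
Start: joints at [1.25, 0.689, -0.195, 1.565, 0.157, 0.902, -0.215], TCP at [0.217, -0.586, 0.215] pointing down, gripper open.
Joint ranges: [-3.01, 3.01], [-0.46, 2.08], [-1.47, 1.51], [0.13, 2.56], [-1, 4.14], [0.04, 2.09], [-2.66, 2.66]. Speed limits (rad/s): [2.57, 2.57, 3.14, 3.14, 3.14, 3.14, 3.14].

### API

Orientations are given as a unit quaternion [x, y, z, w].
In Python, from plant import get_state, snapshot, finish_job, regions_of gives the robot as it stands.
- The arm moves only by the tool send_rows, never from a script. Its argument "series" is a list of rows, each an object of numbers: "grip": the opening, from 0 (shut) to 1 (fully open); "dx", "dy", "dz": the shift along the tool's x, y, z in mm; "turn": the turn about the tool's z in rad. A call has 1 to 20 rows; each row shifts and turns the commanded pose from where the row before left it, along the tool's axes as they then stand; what a row does not reach is not made up. A row lasts 1/10 s, in which the tool goes at most 50 mm and 8.59 degrees, less where a joint would pass 70% of its speed; a pose out of reach is approached as far as the arm can. A call is refused whole if a number of a shift passes 50 or a number of a turn 0.15, either way. A call with a gripper value outside its range is refused whole. The fingers move at their own pace and stop on an object; "force" is the grip in N (left out, the last holds). Time passes only in rows, so rows that do not move let the fingers close. It gives the time, the measured TCP pose, the force and the opening at its end, in the units of the state.
- get_state(): the state, without advancing time (a new reading comes with each control period).
- snapshot(name): name is "scene" or "top"; returns a dict with "img" (480x640x3 uint8, red, green, blue), "depth" (480x640 float32, m along the optical axis (not along the pixel's ray), 0 where there is no reading), "fov_y" (degrees; the focal length in pixels is half the picture's height over the tangent of half this angle, whatever the lens; pixels are square), "cx", "cy" (the principal point, pixels), "R" (3x3) and "t" (3): a world point X has camera coordinates R X + t. Camera axes: x right, y down, z forward; pixel columns grow to the right and rows downward; lengths in m; the calibration is good to about 2 mm. A picture is of the moment at which its call begins.
- finish_job(): hands the job in, once; it reports no verdict.
Trained networks look in a picture, given as the dict that the camera call returned (one of the last four; its "shot" number tells which), for a name from the list of things; names that differ only in an ending like _2 or _b are one class to them, and where a whole thing is asked for, a point or a joint stands for the part that bears it (a point fixed in the world has none). Each returns a list of dicts, best first, with "score" (0 to 1); they miss things now and then, are a little off and sometimes report something else, mostly with a low value. They report only what shows in the picture. A call takes as long as a camera call. They do not tell look-alikes from the thing itself.
- regions_of(picture, target): "pixels" (480x640 bool, what is visible of it) and "extent" ([left, top, right, bottom] in pixels, round what is visible of it).
The state is a dict: "clock": time; "q": joint angles; "qd": joint speeds; "joint_torque": joint torques, N m; "tool_pos": TCP position; "eef_rot": TCP orientation; "contact_force": force on the tool from outside, world axes, zero at the start; "moment": the same for the moment, N m; "opening": opening from 0.0 (shut) to 1.0 (fully open).
Only numpy, scipy, OpenCV 4.12 (cv2) and the standard library are available. Lean on these libraries where they do the work, as an engineer would, in place of code of your own. Each camera call takes 0.05 s, during which the arm holds its last target.

## Working session

There is one attempt and no reset: what is moved stays moved. The work goes in short steps, Python scripts to look and compute and a tool call to move; the robot and the scene stay as the last step left them, time stands still between calls to the robot, and variables do not carry over. Pictures are saved under pics/ and viewed, and the job is handed in when it is done.

Besides the shell and the picture viewer there is one more tool, called after "Emit:" in YAML: its name, and indented under it one key for each argument. send_rows: Moves the arm, as the interface text tells. Its arguments: {"type":"object","properties":{"series":{"type":"array","items":{"type":"object","properties":{"grip":{"type":"number"},"dx":{"type":"number"},"dy":{"type":"number"},"dz":{"type":"number"},"turn":{"type":"number"}}}},"force":{"type":"number"}},"required":["series"]}

```bash
ls; mkdir -p pics; python3 - <<'E'
from plant import *
import cv2,pickle
print(get_state())
for n in ("scene","top"):
    s=snapshot(n); cv2.imwrite(f"pics/{n}0.png",s["img"][:,:,::-1]); pickle.dump(s,open(n+"0.pkl","wb"))
    print(n,s["fov_y"],s["cx"],s["cy"],s["R"],s["t"],s["shot"])
E
```

```text
pics
{'clock': 0.0, 'q': array([ 1.24985147,  0.69001967, -0.19448828,  1.56631696,  0.15732612,
        0.90249417, -0.21510709]), 'qd': array([ 4.21853126e-04, -2.15613596e-04,  6.09182480e-05, -1.31094136e-03,
        1.61173011e-03, -8.30114221e-04,  8.89875469e-04]), 'joint_torque': array([-4.70453469e-04, -5.27547848e+01, -1.26731638e+00, -1.53424054e+01,
       -5.26993372e-02,  6.62337639e-03,  1.71344518e-04]), 'tool_pos': array([ 0.21679451, -0.58548615,  0.21369437]), 'eef_rot': array([ 9.84304083e-01,  1.76478388e-01, -2.43366087e-04, -8.90111754e-04]), 'contact_force': array([ 0.08907526,  0.00773155, -0.32674898]), 'moment': array([-0.01145704,  0.02536625,  0.00604681]), 'opening': 0.9991685861089173}
scene 47.97173771678856 326.19141450384546 240.89303863222187 [[ 0.10752605  0.99406231  0.01668169]
 [ 0.79379538 -0.07573681 -0.60345077]
 [-0.59860424  0.07812853 -0.79722575]] [-0.05483222 -0.38551346  1.48941875] 1
top 49.38540371350666 318.91384017592225 235.68839161248778 [[-0.00705895 -0.99996579 -0.00431168]
 [-0.97732065  0.00781157 -0.21162073]
 [ 0.21164717  0.00272007 -0.97734235]] [-0.01512486  0.5178007   1.25428569] 2
```

View pics/scene0.png

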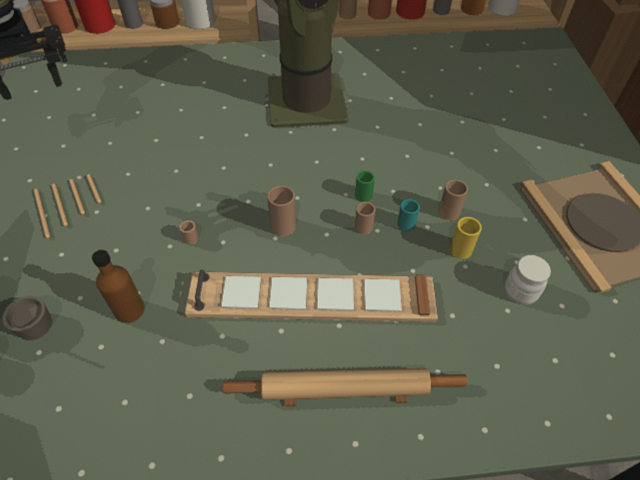

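View pics/top0.png

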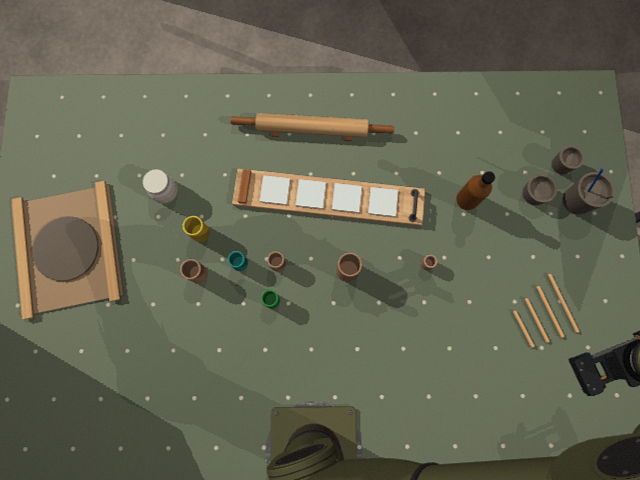

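The scene view shows the handle at the left end of the board, (200,290). It shows beaker 105 at (282,211), 45 at (189,232), 65 at (365,218) and 85 at (454,200). In the top view they sit at (349,266), (430,262), (276,261) and (194,270), with the handle at (415,205).

```bash
cat > h.py <<'E'
import numpy as np,cv2
from scipy.optimize import least_squares
def cloud(s):
    f=240/np.tan(np.radians(s["fov_y"]/2)); v,u=np.mgrid[:480,:640]; d=s["depth"]
    P=np.stack([(u-s["cx"])/f*d,(v-s["cy"])/f*d,d],-1)
    W=(P-s["t"])@s["R"]; W[d==0]=np.nan; return W
def uv(s,X):
    f=240/np.tan(np.radians(s["fov_y"]/2)); c=s["R"]@X+s["t"]; return f*c[0]/c[2]+s["cx"],f*c[1]/c[2]+s["cy"]
def ray(s,u,v,z):
    f=240/np.tan(np.radians(s["fov_y"]/2)); d=np.array([(u-s["cx"])/f,(v-s["cy"])/f,1])@s["R"]; o=-s["t"]@s["R"]
    return o+d*(z-o[2])/d[2]
def fitc(xy,r):
    c=xy.mean(0)
    return least_squares(lambda c:np.hypot(*(xy-c).T)-r,c,loss="soft_l1",f_scale=.002).x
E
python3 - <<'E'
import pickle
from h import *
B={"105":(349,266,.105,.058),"85":(194,270,.085,.05),"65":(276,261,.065,.042),"45":(430,262,.045,.034)}
A={}
T=pickle.load(open("top0.pkl","rb"));S=pickle.load(open("scene0.pkl","rb"))
for n,s in(("top",T),("scene",S)):
    W=cloud(s); print(n,"table z",np.nanmedian(W[300:420,200:280,2]) )
    for k,(u,v,h,d) in B.items():
        c0=ray(T,u,v,h)
        m=(np.hypot(W[...,0]-c0[0],W[...,1]-c0[1])<d/2+.02)&(abs(W[...,2]-h)<.008)
        p=W[m]; c=fitc(p[:,:2],d/2-.002); print(k,m.sum(),c.round(4),"zmed",np.median(p[:,2]).round(4),"zmax",np.nanmax(p[:,2]).round(3))
    # tiles
    hsv=cv2.cvtColor(s["img"],cv2.COLOR_RGB2HSV)
    m=(abs(W[...,2]-.024)<.008)&(hsv[...,1]<45)&(hsv[...,2]>140)
    n_,l,st,ce=cv2.connectedComponentsWithStats(m.astype(np.uint8))
    for i in range(1,n_):
        if st[i,4]>150:
            p=W[l==i]; 
            a=cv2.minAreaRect((p[:,:2]*1000).astype(np.float32)); print(st[i,4],p.mean(0).round(4),[np.round(x,1) for x in a])
for s in (T,S):
    for k in("bottle","jar","handle"):
        pass
E
```

```text
top table z 0.0008901057126243028
105 133 [ 0.4368 -0.0905] zmed 0.1051 zmax 0.112
85 134 [0.432  0.2932] zmed 0.0848 zmax 0.093
65 91 [0.4571 0.0896] zmed 0.0654 zmax 0.071
45 78 [ 0.4531 -0.295 ] zmed 0.0445 zmax 0.051
711 [0.6497 0.0966 0.0251] [array([649.9,  97. ]), array([72.1, 73. ]), np.float64(82.8)]
721 [0.6382 0.0023 0.025 ] [array([638.3,   2.4]), array([72.3, 73. ]), np.float64(83.1)]
718 [ 0.6266 -0.0918  0.0251] [array([626.8, -92.1]), array([72.8, 73.2]), np.float64(83.1)]
731 [ 0.6151 -0.1859  0.0255] [array([ 615.7, -186.3]), array([73.9, 72.3]), np.float64(83.5)]
scene table z 0.002938452039175565
105 264 [ 0.4374 -0.09  ] zmed 0.1048 zmax 0.111
85 220 [0.4321 0.2946] zmed 0.0847 zmax 0.092
65 171 [0.457  0.0907] zmed 0.0649 zmax 0.072
45 143 [ 0.4534 -0.2944] zmed 0.0451 zmax 0.051
1134 [ 0.6164 -0.185   0.0261] [array([ 614.4, -185.2]), array([74.2, 74.9]), np.float64(82.7)]
1137 [ 0.6276 -0.0908  0.0261] [array([626., -91.]), array([73.7, 74.8]), np.float64(84.4)]
1130 [0.6396 0.0033 0.0261] [array([638.2,   3.6]), array([72.8, 75.8]), np.float64(84.1)]
1127 [0.6507 0.0977 0.0261] [array([648.4,  98.1]), array([72.1, 75.2]), np.float64(83.2)]
```

```bash
python3 - <<'E'
from plant import *
from h import *
for n in("top","scene"):
    s=snapshot(n);W=cloud(s)
    for k in("bottle","jar","handle"):
        r=regions_of(s,k)[0]; p=W[r["pixels"]]; print(n,k,r["score"],np.nanmedian(p,0).round(3),np.nanmax(p,0).round(3),np.nanmin(p,0).round(3))
E
```

```text
top bottle 0.9 [ 0.613 -0.398  0.121] [ 0.689 -0.378  0.197] [ 0.594 -0.444 -0.004]
top jar 0.76 [0.646 0.383 0.082] [0.717 0.453 0.096] [ 0.619  0.355 -0.005]
top handle 0.58 [ 0.602 -0.263  0.049] [ 0.649 -0.252  0.058] [ 0.564 -0.277  0.016]
scene bottle 0.56 [ 0.64  -0.4    0.111] [ 0.656 -0.378  0.195] [ 0.469 -0.474 -0.002]Traceback (most recent call last):
  File "<stdin>", line 6, in <module>
IndexError: list index out of range
```

```bash
cat >> h.py <<'E'
def go(x,y,z):
    from plant import get_state
    from scipy.spatial.transform import Rotation as R
    s=get_state(); r=R.from_quat(s["eef_rot"]); M=r.as_matrix(); p=s["tool_pos"]
    print("t",round(s["clock"],2),"pos",p.round(4),"yaw",np.arctan2(M[1,0],M[0,0]).round(4),"zaxis",M[:,2].round(3),"open",round(s["opening"],3),"F",s["contact_force"].round(1),"q",s["q"].round(2))
    print("tool shift mm",(M.T@(np.array([x,y,z])-p)*1000).round(1))
E
python3 - <<'E'
import pickle
from h import *
T=pickle.load(open("top0.pkl","rb"))
W=cloud(T)
for k,(u,v,h,d) in {"yellow":(195,226,.085,.05),"teal":(237,259,.065,.042),"green":(271,297,.065,.042)}.items():
    c0=ray(T,u,v,h); m=(np.hypot(W[...,0]-c0[0],W[...,1]-c0[1])<d/2+.02)&(abs(W[...,2]-h)<.008)
    print(k,fitc(W[m][:,:2],d/2-.002).round(3))
E
```

```text
yellow [0.54  0.293]
teal [0.459 0.187]
green [0.363 0.103]
```

Emit:
send_rows:
  series:
    - {"turn": -0.135}
    - {"turn": -0.135}
    - {"turn": -0.135}
    - {"turn": -0.135}
    - {"turn": -0.135}
    - {"turn": -0.135}
    - {"turn": -0.135}
    - {"turn": -0.135}
    - {"turn": -0.135}
    - {}
    - {}

```text
schema error: expected keys grip, dx, dy, dz, turn
```

```bash
python3 -c "
from h import *
go(.4533,-.2945,.2)"
```

```text
t 0.45 pos [ 0.2172 -0.5861  0.2145] yaw 0.3548 zaxis [-0.  0. -1.] open 1.001 F [ 0.  -0.6 -0.3] q [ 1.25  0.69 -0.19  1.57  0.16  0.9  -0.22]
tool shift mm [ 322.7 -191.3   14.5]
```

Emit:
send_rows:
  force: 20
  series:
    - {"grip": 1,"dx": 0,"dy": 0,"dz": 0,"turn": -0.135}
    - {"grip": 1,"dx": 0,"dy": 0,"dz": 0,"turn": -0.135}
    - {"grip": 1,"dx": 0,"dy": 0,"dz": 0,"turn": -0.135}
    - {"grip": 1,"dx": 0,"dy": 0,"dz": 0,"turn": -0.135}
    - {"grip": 1,"dx": 0,"dy": 0,"dz": 0,"turn": -0.135}
    - {"grip": 1,"dx": 0,"dy": 0,"dz": 0,"turn": -0.135}
    - {"grip": 1,"dx": 0,"dy": 0,"dz": 0,"turn": -0.135}
    - {"grip": 1,"dx": 0,"dy": 0,"dz": 0,"turn": -0.135}
    - {"grip": 1,"dx": 0,"dy": 0,"dz": 0,"turn": -0.135}
    - {"grip": 1,"dx": 0,"dy": 0,"dz": 0,"turn": 0}
    - {"grip": 1,"dx": 0,"dy": 0,"dz": 0,"turn": 0}

```text
clock: 1.55
tool_pos: [0.217, -0.5861, 0.2145]
eef_rot: [0.709, 0.706, 0.0, 0.0]
contact_force: [-0.9, 0.4, -0.9]
opening: 0.997
```

```bash
python3 -c "
from h import *
go(.4533,-.2945,.2)"
```

```text
t 1.55 pos [ 0.217  -0.5861  0.2145] yaw 1.5664 zaxis [ 0.  0. -1.] open 0.997 F [-0.9  0.4 -0.9] q [ 1.43  0.73 -0.54  1.55  0.42  0.98  0.76]
tool shift mm [292.6 235.   14.5]
```

Emit:
send_rows:
  series:
    - {"grip": 1,"dx": 15,"dy": 12,"dz": 0,"turn": 0}
    - {"grip": 1,"dx": 30,"dy": 24,"dz": 0,"turn": 0}
    - {"grip": 1,"dx": 30,"dy": 24,"dz": 0,"turn": 0}
    - {"grip": 1,"dx": 30,"dy": 24,"dz": 0,"turn": 0}
    - {"grip": 1,"dx": 30,"dy": 24,"dz": 0,"turn": 0}
    - {"grip": 1,"dx": 30,"dy": 24,"dz": 0,"turn": 0}
    - {"grip": 1,"dx": 30,"dy": 24,"dz": 0,"turn": 0}
    - {"grip": 1,"dx": 30,"dy": 24,"dz": 0,"turn": 0}
    - {"grip": 1,"dx": 30,"dy": 24,"dz": 0,"turn": 0}
    - {"grip": 1,"dx": 30,"dy": 24,"dz": 0,"turn": 0}
    - {"grip": 1,"dx": 8,"dy": 7,"dz": 0,"turn": 0}
    - {"grip": 1,"dx": 0,"dy": 0,"dz": 0,"turn": 0}
    - {"grip": 1,"dx": 0,"dy": 0,"dz": 0,"turn": 0}

```text
clock: 2.85
tool_pos: [0.4513, -0.2948, 0.2144]
eef_rot: [0.708, 0.706, -0.001, -0.0]
contact_force: [-0.3, -0.4, 0.1]
opening: 1.003
```

```bash
python3 -c "
from h import *
go(.4533,-.2945,.011)"
```

```text
t 2.85 pos [ 0.4513 -0.2948  0.2144] yaw 1.5672 zaxis [-0.001 -0.001 -1.   ] open 1.003 F [-0.3 -0.4  0.1] q [ 0.8   0.61 -0.51  1.82  0.4   0.82  0.09]
tool shift mm [  0.5   2.2 203.4]
```

Emit:
send_rows:
  series:
    - {"grip": 1,"dx": 0.5,"dy": 2,"dz": 30,"turn": 0}
    - {"grip": 1,"dx": 0,"dy": 0,"dz": 40,"turn": 0}
    - {"grip": 1,"dx": 0,"dy": 0,"dz": 40,"turn": 0}
    - {"grip": 1,"dx": 0,"dy": 0,"dz": 40,"turn": 0}
    - {"grip": 1,"dx": 0,"dy": 0,"dz": 30,"turn": 0}
    - {"grip": 1,"dx": 0,"dy": 0,"dz": 15,"turn": 0}
    - {"grip": 1,"dx": 0,"dy": 0,"dz": 8,"turn": 0}
    - {"grip": 0.6,"dx": 0,"dy": 0,"dz": 0,"turn": 0}
    - {"grip": 0.5,"dx": 0,"dy": 0,"dz": 0,"turn": 0}
    - {"grip": 0.45,"dx": 0,"dy": 0,"dz": 0,"turn": 0}
    - {"grip": 0.3,"dx": 0,"dy": 0,"dz": 0,"turn": 0}
    - {"grip": 0.2,"dx": 0,"dy": 0,"dz": 0,"turn": 0}
    - {"grip": 0.2,"dx": 0,"dy": 0,"dz": 0,"turn": 0}
    - {"grip": 0.2,"dx": 0,"dy": 0,"dz": 0,"turn": 0}
    - {"grip": 0.2,"dx": 0,"dy": 0,"dz": 0,"turn": 0}

```text
clock: 4.35
tool_pos: [0.4545, -0.2929, 0.0116]
eef_rot: [0.707, 0.707, -0.0, 0.0]
contact_force: [-0.3, 1.1, 1.9]
opening: 0.367
```

```bash
python3 -c "
from h import *
go(.650,.0972,.24)"
```

```text
t 4.35 pos [ 0.4545 -0.2929  0.0116] yaw 1.5698 zaxis [ 0. -0. -1.] open 0.367 F [-0.3  1.1  1.9] q [ 0.65  0.92 -0.27  1.95  0.64  0.36 -0.13]
tool shift mm [ 390.2  195.2 -228.4]
```

Emit:
send_rows:
  series:
    - {"grip": 0.1,"dx": 0,"dy": 0,"dz": -10,"turn": 0}
    - {"grip": 0.1,"dx": 0,"dy": 0,"dz": -30,"turn": 0}
    - {"grip": 0.1,"dx": 0,"dy": 0,"dz": -40,"turn": 0}
    - {"grip": 0.1,"dx": 0,"dy": 0,"dz": -40,"turn": 0}
    - {"grip": 0.1,"dx": 0,"dy": 0,"dz": -40,"turn": 0}
    - {"grip": 0.1,"dx": 15,"dy": 7,"dz": -20,"turn": 0}
    - {"grip": 0.1,"dx": 30,"dy": 15,"dz": 0,"turn": 0}
    - {"grip": 0.1,"dx": 30,"dy": 15,"dz": 0,"turn": 0}
    - {"grip": 0.1,"dx": 30,"dy": 15,"dz": 0,"turn": 0}
    - {"grip": 0.1,"dx": 30,"dy": 15,"dz": 0,"turn": 0}
    - {"grip": 0.1,"dx": 30,"dy": 15,"dz": 0,"turn": 0}
    - {"grip": 0.1,"dx": 30,"dy": 15,"dz": 0,"turn": 0}
    - {"grip": 0.1,"dx": 30,"dy": 15,"dz": 0,"turn": 0}
    - {"grip": 0.1,"dx": 30,"dy": 15,"dz": 0,"turn": 0}
    - {"grip": 0.1,"dx": 30,"dy": 15,"dz": 0,"turn": 0}
    - {"grip": 0.1,"dx": 30,"dy": 15,"dz": 0,"turn": 0}
    - {"grip": 0.1,"dx": 30,"dy": 15,"dz": 0,"turn": 0}
    - {"grip": 0.1,"dx": 30,"dy": 15,"dz": 0,"turn": 0}
    - {"grip": 0.1,"dx": 15,"dy": 8,"dz": 0,"turn": 0}
    - {"grip": 0.1,"dx": 0,"dy": 0,"dz": 0,"turn": 0}

```text
clock: 6.35
tool_pos: [0.6499, 0.1011, 0.192]
eef_rot: [0.706, 0.708, 0.001, -0.001]
contact_force: [0.3, -0.0, -0.0]
opening: 0.366
```

```bash
python3 -c "
from h import *
go(.650,.0985,.036)
from plant import *
s=snapshot('scene');cv2.imwrite('pics/s1.png',s['img'][:,:,::-1])"
```

```text
t 6.35 pos [0.6499 0.1011 0.192 ] yaw 1.5744 zaxis [ 0.001  0.003 -1.   ] open 0.366 F [ 0.3 -0.  -0. ] q [ 0.01  0.78 -0.45  1.47  0.38  0.97 -0.54]
tool shift mm [ -3.   0. 156.]
```

View pics/s1.png

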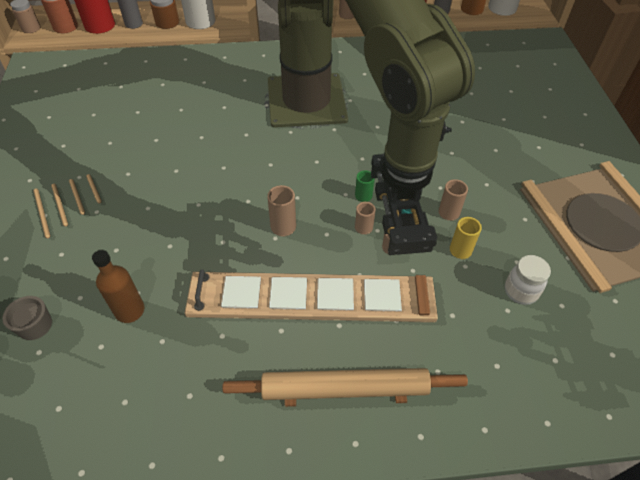

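The gripper is above the fourth tile at (410,235), with the view foreshortened by its height. The opening of 0.366 shows the cup is held. Next I lower it.

Emit:
send_rows:
  series:
    - {"grip": 0.1,"dx": -2.5,"dy": 0,"dz": 25,"turn": 0}
    - {"grip": 0.1,"dx": 0,"dy": 0,"dz": 40,"turn": 0}
    - {"grip": 0.1,"dx": 0,"dy": 0,"dz": 40,"turn": 0}
    - {"grip": 0.1,"dx": 0,"dy": 0,"dz": 20,"turn": 0}
    - {"grip": 0.1,"dx": 0,"dy": 0,"dz": 12,"turn": 0}
    - {"grip": 0.1,"dx": 0,"dy": 0,"dz": 8,"turn": 0}
    - {"grip": 0.1,"dx": 0,"dy": 0,"dz": 5,"turn": 0}
    - {"grip": 0.1,"dx": 0,"dy": 0,"dz": 3,"turn": 0}
    - {"grip": 0.1,"dx": 0,"dy": 0,"dz": 0,"turn": 0}
    - {"grip": 0.1,"dx": 0,"dy": 0,"dz": 0,"turn": 0}

```text
clock: 7.4
tool_pos: [0.6503, 0.0946, 0.0393]
eef_rot: [0.707, 0.707, 0.001, 0.0]
contact_force: [0.2, 1.1, -0.3]
opening: 0.37
```

```bash
python3 -c "
from h import *
go(.650,.0985,.0356)"
```

```text
t 7.4 pos [0.6503 0.0946 0.0393] yaw 1.5698 zaxis [ 0.001  0.    -1.   ] open 0.37 F [ 0.2  1.1 -0.3] q [-0.02  0.97 -0.36  1.57  0.48  0.69 -0.62]
tool shift mm [ 3.9 -0.4  3.7]
```

Emit:
send_rows:
  series:
    - {"grip": 0.1,"dx": 3,"dy": 0,"dz": 1.5,"turn": 0}
    - {"grip": 0.1,"dx": 0,"dy": 0,"dz": 1,"turn": 0}
    - {"grip": 0.1,"dx": 0,"dy": 0,"dz": 0.7,"turn": 0}
    - {"grip": 0.1,"dx": 0,"dy": 0,"dz": 0,"turn": 0}
    - {"grip": 0.1,"dx": 0,"dy": 0,"dz": 0,"turn": 0}

```text
clock: 7.9
tool_pos: [0.6499, 0.0979, 0.0357]
eef_rot: [0.707, 0.707, 0.0, -0.0]
contact_force: [-1.2, 0.8, 3.6]
opening: 0.368
```

```bash
python3 -c "
from h import *
go(.650,.0985,.0356)"
```

```text
t 7.9 pos [0.6499 0.0979 0.0357] yaw 1.57 zaxis [ 0.  0. -1.] open 0.368 F [-1.2  0.8  3.6] q [-0.03  0.98 -0.36  1.57  0.48  0.68 -0.63]
tool shift mm [0.6 0.1 0.1]
```

Emit:
send_rows:
  series:
    - {"grip": 0.45,"dx": 0,"dy": 0,"dz": 0,"turn": 0}
    - {"grip": 0.6,"dx": 0,"dy": 0,"dz": 0,"turn": 0}
    - {"grip": 0.75,"dx": 0,"dy": 0,"dz": 0,"turn": 0}
    - {"grip": 0.75,"dx": 0,"dy": 0,"dz": -10,"turn": 0}
    - {"grip": 0.75,"dx": 0,"dy": 0,"dz": -30,"turn": 0}
    - {"grip": 0.75,"dx": 0,"dy": 0,"dz": -40,"turn": 0}
    - {"grip": 0.75,"dx": 0,"dy": -20,"dz": -40,"turn": 0}
    - {"grip": 0.75,"dx": 0,"dy": -30,"dz": -20,"turn": 0}
    - {"grip": 0.75,"dx": -2,"dy": -30,"dz": 0,"turn": 0}
    - {"grip": 0.75,"dx": -2,"dy": -30,"dz": 0,"turn": 0}
    - {"grip": 0.75,"dx": -2,"dy": -30,"dz": 0,"turn": 0}
    - {"grip": 0.75,"dx": -2,"dy": -30,"dz": 0,"turn": 0}
    - {"grip": 0.75,"dx": 0,"dy": -23,"dz": 0,"turn": 0}
    - {"grip": 0.75,"dx": 0,"dy": 0,"dz": 0,"turn": 0}
    - {"grip": 0.75,"dx": 0,"dy": 0,"dz": 0,"turn": 0}

```text
clock: 9.4
tool_pos: [0.4578, 0.0899, 0.176]
eef_rot: [0.707, 0.707, 0.001, 0.001]
contact_force: [0.3, -1.3, -0.8]
opening: 0.747
```

```bash
python3 -c "
from h import *
go(.457,.0902,.026)"
```

```text
t 9.4 pos [0.4578 0.0899 0.176 ] yaw 1.5701 zaxis [ 0.002  0.    -1.   ] open 0.747 F [ 0.3 -1.3 -0.8] q [-0.02  0.57 -0.43  2.07  0.42  0.58 -0.74]
tool shift mm [  0.3  -1.1 150. ]
```

Emit:
send_rows:
  series:
    - {"grip": 0.75,"dx": 0,"dy": -1,"dz": 20,"turn": 0}
    - {"grip": 0.75,"dx": 0,"dy": 0,"dz": 35,"turn": 0}
    - {"grip": 0.75,"dx": 0,"dy": 0,"dz": 35,"turn": 0}
    - {"grip": 0.75,"dx": 0,"dy": 0,"dz": 30,"turn": 0}
    - {"grip": 0.75,"dx": 0,"dy": 0,"dz": 20,"turn": 0}
    - {"grip": 0.75,"dx": 0,"dy": 0,"dz": 10,"turn": 0}
    - {"grip": 0.75,"dx": 0,"dy": 0,"dz": 0,"turn": 0}
    - {"grip": 0.6,"dx": 0,"dy": 0,"dz": 0,"turn": 0}
    - {"grip": 0.5,"dx": 0,"dy": 0,"dz": 0,"turn": 0}
    - {"grip": 0.4,"dx": 0,"dy": 0,"dz": 0,"turn": 0}
    - {"grip": 0.2,"dx": 0,"dy": 0,"dz": 0,"turn": 0}
    - {"grip": 0.1,"dx": 0,"dy": 0,"dz": 0,"turn": 0}
    - {"grip": 0.1,"dx": 0,"dy": 0,"dz": 0,"turn": 0}

```text
clock: 10.7
tool_pos: [0.4567, 0.0898, 0.0259]
eef_rot: [0.708, 0.707, 0.001, 0.001]
contact_force: [1.4, -0.3, 6.0]
opening: 0.465
```

```bash
python3 -c "
from h import *
go(.6385,.003,.16)"
```

```text
t 10.7 pos [0.4567 0.0898 0.0259] yaw 1.5696 zaxis [ 0.002  0.    -1.   ] open 0.465 F [ 1.4 -0.3  6. ] q [-0.22  0.85 -0.12  2.17  0.64  0.15 -0.94]
tool shift mm [ -86.5  182.2 -133.8]
```

Emit:
send_rows:
  series:
    - {"grip": 0.1,"dx": 0,"dy": 0,"dz": -10,"turn": 0}
    - {"grip": 0.1,"dx": 0,"dy": 0,"dz": -30,"turn": 0}
    - {"grip": 0.1,"dx": 0,"dy": 0,"dz": -40,"turn": 0}
    - {"grip": 0.1,"dx": 0,"dy": 0,"dz": -30,"turn": 0}
    - {"grip": 0.1,"dx": -6,"dy": 12,"dz": -10,"turn": 0}
    - {"grip": 0.1,"dx": -15,"dy": 30,"dz": 0,"turn": 0}
    - {"grip": 0.1,"dx": -15,"dy": 30,"dz": 0,"turn": 0}
    - {"grip": 0.1,"dx": -15,"dy": 30,"dz": 0,"turn": 0}
    - {"grip": 0.1,"dx": -15,"dy": 30,"dz": 0,"turn": 0}
    - {"grip": 0.1,"dx": -15,"dy": 30,"dz": 0,"turn": 0}
    - {"grip": 0.1,"dx": -5,"dy": 20,"dz": 0,"turn": 0}
    - {"grip": 0.1,"dx": 0,"dy": 0,"dz": 0,"turn": 0}
    - {"grip": 0.1,"dx": 0,"dy": 0,"dz": 0,"turn": 0}

```text
clock: 12.0
tool_pos: [0.6363, 0.0038, 0.1446]
eef_rot: [0.707, 0.707, -0.001, -0.001]
contact_force: [0.3, 0.2, -1.0]
opening: 0.47
```

```bash
python3 -c "
from h import *
go(.6385,.003,.05)"
```

```text
t 12.0 pos [0.6363 0.0038 0.1446] yaw 1.5702 zaxis [-0.003  0.    -1.   ] open 0.47 F [ 0.3  0.2 -1. ] q [ 0.17  0.82 -0.47  1.58  0.45  0.85 -0.47]
tool shift mm [-0.8  2.5 94.5]
```

Emit:
send_rows:
  series:
    - {"grip": 0.1,"dx": -1,"dy": 2,"dz": 20,"turn": 0}
    - {"grip": 0.1,"dx": 0,"dy": 0,"dz": 30,"turn": 0}
    - {"grip": 0.1,"dx": 0,"dy": 0,"dz": 20,"turn": 0}
    - {"grip": 0.1,"dx": 0,"dy": 0,"dz": 12,"turn": 0}
    - {"grip": 0.1,"dx": 0,"dy": 0,"dz": 5,"turn": 0}
    - {"grip": 0.1,"dx": 0,"dy": 0,"dz": 3,"turn": 0}
    - {"grip": 0.1,"dx": 0,"dy": 0,"dz": 1,"turn": 0}
    - {"grip": 0.1,"dx": 0,"dy": 0,"dz": 0,"turn": 0}
    - {"grip": 0.1,"dx": 0,"dy": 0,"dz": 0,"turn": 0}

```text
clock: 12.9
tool_pos: [0.6402, 0.0026, 0.0551]
eef_rot: [0.707, 0.707, 0.0, 0.0]
contact_force: [-0.6, 0.6, 0.4]
opening: 0.474
```

```bash
python3 -c "
from h import *
go(.6385,.003,.05)"
```

```text
t 12.9 pos [0.6402 0.0026 0.0551] yaw 1.5697 zaxis [ 0.001  0.    -1.   ] open 0.474 F [-0.6  0.6  0.4] q [ 0.14  0.94 -0.41  1.62  0.53  0.69 -0.53]
tool shift mm [ 0.4 -1.7  5.1]
```

Emit:
send_rows:
  series:
    - {"grip": 0.1,"dx": 0,"dy": -1.5,"dz": 2,"turn": 0}
    - {"grip": 0.1,"dx": 0,"dy": 0,"dz": 1.5,"turn": 0}
    - {"grip": 0.1,"dx": 0,"dy": 0,"dz": 1,"turn": 0}
    - {"grip": 0.1,"dx": 0,"dy": 0,"dz": 0,"turn": 0}
    - {"grip": 0.1,"dx": 0,"dy": 0,"dz": 0,"turn": 0}

```text
clock: 13.4
tool_pos: [0.6382, 0.0024, 0.05]
eef_rot: [0.707, 0.707, -0.0, 0.0]
contact_force: [-1.0, 0.5, 2.5]
opening: 0.472
```

```bash
python3 -c "
from h import *
go(.6385,.003,.05)"
```

```text
t 13.4 pos [0.6382 0.0024 0.05  ] yaw 1.5698 zaxis [-0. -0. -1.] open 0.472 F [-1.   0.5  2.5] q [ 0.14  0.94 -0.4   1.63  0.53  0.68 -0.54]
tool shift mm [ 0.6  0.3 -0. ]
```

Emit:
send_rows:
  series:
    - {"grip": 0.55,"dx": 0,"dy": 0,"dz": 0,"turn": 0}
    - {"grip": 0.7,"dx": 0,"dy": 0,"dz": 0,"turn": 0}
    - {"grip": 0.85,"dx": 0,"dy": 0,"dz": 0,"turn": 0}
    - {"grip": 0.85,"dx": 0,"dy": 0,"dz": -10,"turn": 0}
    - {"grip": 0.85,"dx": 0,"dy": 0,"dz": -30,"turn": 0}
    - {"grip": 0.85,"dx": 0,"dy": 0,"dz": -40,"turn": 0}
    - {"grip": 0.85,"dx": 0,"dy": 0,"dz": -40,"turn": 0}
    - {"grip": 0.85,"dx": 15,"dy": -10,"dz": -30,"turn": 0}
    - {"grip": 0.85,"dx": 30,"dy": -21,"dz": 0,"turn": 0}
    - {"grip": 0.85,"dx": 30,"dy": -21,"dz": 0,"turn": 0}
    - {"grip": 0.85,"dx": 30,"dy": -21,"dz": 0,"turn": 0}
    - {"grip": 0.85,"dx": 30,"dy": -21,"dz": 0,"turn": 0}
    - {"grip": 0.85,"dx": 30,"dy": -21,"dz": 0,"turn": 0}
    - {"grip": 0.85,"dx": 30,"dy": -21,"dz": 0,"turn": 0}
    - {"grip": 0.85,"dx": 30,"dy": -21,"dz": 0,"turn": 0}
    - {"grip": 0.85,"dx": 30,"dy": -21,"dz": 0,"turn": 0}
    - {"grip": 0.85,"dx": 30,"dy": -21,"dz": 0,"turn": 0}
    - {"grip": 0.85,"dx": 6,"dy": -8,"dz": 0,"turn": 0}
    - {"grip": 0.85,"dx": 0,"dy": 0,"dz": 0,"turn": 0}
    - {"grip": 0.85,"dx": 0,"dy": 0,"dz": 0,"turn": 0}

```text
clock: 15.4
tool_pos: [0.4325, 0.2923, 0.2]
eef_rot: [0.708, 0.706, -0.0, 0.001]
contact_force: [-0.1, -0.5, 0.3]
opening: 0.85
```

```bash
python3 -c "
from h import *
go(.432,.294,.042)"
```

```text
t 15.4 pos [0.4325 0.2923 0.2   ] yaw 1.5684 zaxis [ 0.001 -0.001 -1.   ] open 0.85 F [-0.1 -0.5  0.3] q [-0.39  0.6  -0.47  1.88  0.39  0.75 -1.08]
tool shift mm [  1.9  -0.6 158. ]
```

Emit:
send_rows:
  series:
    - {"grip": 0.85,"dx": 1.5,"dy": -0.5,"dz": 20,"turn": 0}
    - {"grip": 0.85,"dx": 0,"dy": 0,"dz": 35,"turn": 0}
    - {"grip": 0.85,"dx": 0,"dy": 0,"dz": 35,"turn": 0}
    - {"grip": 0.85,"dx": 0,"dy": 0,"dz": 35,"turn": 0}
    - {"grip": 0.85,"dx": 0,"dy": 0,"dz": 20,"turn": 0}
    - {"grip": 0.85,"dx": 0,"dy": 0,"dz": 13,"turn": 0}
    - {"grip": 0.85,"dx": 0,"dy": 0,"dz": 0,"turn": 0}
    - {"grip": 0.7,"dx": 0,"dy": 0,"dz": 0,"turn": 0}
    - {"grip": 0.6,"dx": 0,"dy": 0,"dz": 0,"turn": 0}
    - {"grip": 0.5,"dx": 0,"dy": 0,"dz": 0,"turn": 0}
    - {"grip": 0.3,"dx": 0,"dy": 0,"dz": 0,"turn": 0}
    - {"grip": 0.2,"dx": 0,"dy": 0,"dz": 0,"turn": 0}
    - {"grip": 0.2,"dx": 0,"dy": 0,"dz": 0,"turn": 0}

```text
clock: 16.7
tool_pos: [0.4318, 0.2954, 0.0425]
eef_rot: [0.708, 0.707, 0.001, 0.0]
contact_force: [0.8, 0.3, 5.9]
opening: 0.553
```

```bash
python3 -c "
from h import *
go(.627,-.0915,.18)"
```

```text
t 16.7 pos [0.4318 0.2954 0.0425] yaw 1.5695 zaxis [ 0.002  0.001 -1.   ] open 0.553 F [0.8 0.3 5.9] q [-0.53  0.85 -0.27  2.    0.58  0.37 -1.26]
tool shift mm [-386.6  195.9 -137.4]
```

Emit:
send_rows:
  series:
    - {"grip": 0.2,"dx": 0,"dy": 0,"dz": -10,"turn": 0}
    - {"grip": 0.2,"dx": 0,"dy": 0,"dz": -30,"turn": 0}
    - {"grip": 0.2,"dx": 0,"dy": 0,"dz": -40,"turn": 0}
    - {"grip": 0.2,"dx": 0,"dy": 0,"dz": -40,"turn": 0}
    - {"grip": 0.2,"dx": 0,"dy": 0,"dz": -25,"turn": 0}
    - {"grip": 0.2,"dx": -15,"dy": 7,"dz": -5,"turn": 0}
    - {"grip": 0.2,"dx": -30,"dy": 15,"dz": 0,"turn": 0}
    - {"grip": 0.2,"dx": -30,"dy": 15,"dz": 0,"turn": 0}
    - {"grip": 0.2,"dx": -30,"dy": 15,"dz": 0,"turn": 0}
    - {"grip": 0.2,"dx": -30,"dy": 15,"dz": 0,"turn": 0}
    - {"grip": 0.2,"dx": -30,"dy": 15,"dz": 0,"turn": 0}
    - {"grip": 0.2,"dx": -30,"dy": 15,"dz": 0,"turn": 0}
    - {"grip": 0.2,"dx": -30,"dy": 15,"dz": 0,"turn": 0}
    - {"grip": 0.2,"dx": -30,"dy": 15,"dz": 0,"turn": 0}
    - {"grip": 0.2,"dx": -30,"dy": 15,"dz": 0,"turn": 0}
    - {"grip": 0.2,"dx": -30,"dy": 15,"dz": 0,"turn": 0}
    - {"grip": 0.2,"dx": -30,"dy": 15,"dz": 0,"turn": 0}
    - {"grip": 0.2,"dx": -30,"dy": 15,"dz": 0,"turn": 0}
    - {"grip": 0.2,"dx": -10,"dy": 8,"dz": 0,"turn": 0}
    - {"grip": 0.2,"dx": 0,"dy": 0,"dz": 0,"turn": 0}

```text
clock: 18.7
tool_pos: [0.6257, -0.0919, 0.1915]
eef_rot: [0.709, 0.706, -0.0, 0.0]
contact_force: [-0.5, 0.7, -1.2]
opening: 0.556
```

```bash
python3 -c "
from h import *
go(.627,-.090,.0665)"
```

```text
t 18.7 pos [ 0.6257 -0.0919  0.1915] yaw 1.5663 zaxis [-0. -0. -1.] open 0.556 F [-0.5  0.7 -1.2] q [ 0.35  0.76 -0.52  1.56  0.44  0.94 -0.32]
tool shift mm [  2.    1.3 125. ]
```

Emit:
send_rows:
  series:
    - {"grip": 0.2,"dx": 0,"dy": 1,"dz": 20,"turn": 0}
    - {"grip": 0.2,"dx": 0,"dy": 0,"dz": 35,"turn": 0}
    - {"grip": 0.2,"dx": 0,"dy": 0,"dz": 30,"turn": 0}
    - {"grip": 0.2,"dx": 0,"dy": 0,"dz": 20,"turn": 0}
    - {"grip": 0.2,"dx": 0,"dy": 0,"dz": 10,"turn": 0}
    - {"grip": 0.2,"dx": 0,"dy": 0,"dz": 5,"turn": 0}
    - {"grip": 0.2,"dx": 0,"dy": 0,"dz": 0,"turn": 0}
    - {"grip": 0.2,"dx": 0,"dy": 0,"dz": 0,"turn": 0}

```text
clock: 19.5
tool_pos: [0.6274, -0.0894, 0.073]
eef_rot: [0.707, 0.707, 0.001, 0.001]
contact_force: [-0.5, -0.1, -1.8]
opening: 0.553
```

```bash
python3 -c "
from h import *
go(.627,-.090,.0665)"
```

```text
t 19.5 pos [ 0.6274 -0.0894  0.073 ] yaw 1.5702 zaxis [ 0.002  0.    -1.   ] open 0.553 F [-0.5 -0.1 -1.8] q [ 0.31  0.91 -0.44  1.64  0.54  0.72 -0.4 ]
tool shift mm [-0.6 -0.4  6.5]
```

Emit:
send_rows:
  series:
    - {"grip": 0.2,"dx": 0,"dy": 0,"dz": 2.5,"turn": 0}
    - {"grip": 0.2,"dx": 0,"dy": 0,"dz": 2,"turn": 0}
    - {"grip": 0.2,"dx": 0,"dy": 0,"dz": 1,"turn": 0}
    - {"grip": 0.2,"dx": 0,"dy": 0,"dz": 0.5,"turn": 0}
    - {"grip": 0.2,"dx": 0,"dy": 0,"dz": 0,"turn": 0}
    - {"grip": 0.2,"dx": 0,"dy": 0,"dz": 0,"turn": 0}

```text
clock: 20.1
tool_pos: [0.6269, -0.0901, 0.0666]
eef_rot: [0.708, 0.707, 0.0, 0.0]
contact_force: [-1.7, -0.8, 4.5]
opening: 0.55
```

```bash
python3 -c "
from h import *
go(.627,-.090,.0665)"
```

```text
t 20.1 pos [ 0.6269 -0.0901  0.0666] yaw 1.5697 zaxis [ 0.001 -0.    -1.   ] open 0.55 F [-1.7 -0.8  4.5] q [ 0.31  0.92 -0.44  1.64  0.55  0.71 -0.41]
tool shift mm [0.1 0.1 0.1]
```

Emit:
send_rows:
  series:
    - {"grip": 0.65,"dx": 0,"dy": 0,"dz": 0,"turn": 0}
    - {"grip": 0.8,"dx": 0,"dy": 0,"dz": 0,"turn": 0}
    - {"grip": 1,"dx": 0,"dy": 0,"dz": 0,"turn": 0}
    - {"grip": 1,"dx": 0,"dy": 0,"dz": -10,"turn": 0}
    - {"grip": 1,"dx": 0,"dy": 0,"dz": -30,"turn": 0}
    - {"grip": 1,"dx": 0,"dy": 0,"dz": -40,"turn": 0}
    - {"grip": 1,"dx": 0,"dy": 0,"dz": -40,"turn": 0}
    - {"grip": 1,"dx": 0,"dy": -15,"dz": -20,"turn": 0}
    - {"grip": 1,"dx": 0,"dy": -30,"dz": 0,"turn": 0}
    - {"grip": 1,"dx": 0,"dy": -30,"dz": 0,"turn": 0}
    - {"grip": 1,"dx": 0,"dy": -30,"dz": 0,"turn": 0}
    - {"grip": 1,"dx": 0,"dy": -30,"dz": 0,"turn": 0}
    - {"grip": 1,"dx": 0,"dy": -30,"dz": 0,"turn": 0}
    - {"grip": 1,"dx": 0,"dy": -25,"dz": 0,"turn": 0}
    - {"grip": 1,"dx": 0,"dy": 0,"dz": 0,"turn": 0}
    - {"grip": 1,"dx": 0,"dy": 0,"dz": 0,"turn": 0}

```text
clock: 21.7
tool_pos: [0.4375, -0.0898, 0.2066]
eef_rot: [0.707, 0.707, 0.001, 0.001]
contact_force: [0.6, 0.5, 0.0]
opening: 1.002
```

```bash
python3 -c "
from h import *
go(.4371,-.0903,.06)"
```

```text
t 21.7 pos [ 0.4375 -0.0898  0.2066] yaw 1.5697 zaxis [ 0.002 -0.    -1.   ] open 1.002 F [0.6 0.5 0. ] q [ 0.47  0.52 -0.56  2.08  0.44  0.66 -0.39]
tool shift mm [ -0.4  -0.7 146.6]
```

Emit:
send_rows:
  series:
    - {"grip": 1,"dx": -0.5,"dy": -0.5,"dz": 20,"turn": 0}
    - {"grip": 1,"dx": 0,"dy": 0,"dz": 35,"turn": 0}
    - {"grip": 1,"dx": 0,"dy": 0,"dz": 35,"turn": 0}
    - {"grip": 1,"dx": 0,"dy": 0,"dz": 30,"turn": 0}
    - {"grip": 1,"dx": 0,"dy": 0,"dz": 17,"turn": 0}
    - {"grip": 1,"dx": 0,"dy": 0,"dz": 10,"turn": 0}
    - {"grip": 1,"dx": 0,"dy": 0,"dz": 0,"turn": 0}
    - {"grip": 0.85,"dx": 0,"dy": 0,"dz": 0,"turn": 0}
    - {"grip": 0.75,"dx": 0,"dy": 0,"dz": 0,"turn": 0}
    - {"grip": 0.6,"dx": 0,"dy": 0,"dz": 0,"turn": 0}
    - {"grip": 0.4,"dx": 0,"dy": 0,"dz": 0,"turn": 0}
    - {"grip": 0.3,"dx": 0,"dy": 0,"dz": 0,"turn": 0}
    - {"grip": 0.3,"dx": 0,"dy": 0,"dz": 0,"turn": 0}

```text
clock: 23.0
tool_pos: [0.4368, -0.0904, 0.0593]
eef_rot: [0.708, 0.707, 0.001, 0.001]
contact_force: [1.2, 0.6, 4.5]
opening: 0.649
```

```bash
python3 -c "
from h import *
go(.615,-.186,.2)"
```

```text
t 23.0 pos [ 0.4368 -0.0904  0.0593] yaw 1.5696 zaxis [ 0.002 -0.    -1.   ] open 0.649 F [1.2 0.6 4.5] q [ 0.23  0.77 -0.21  2.22  0.75  0.22 -0.66]
tool shift mm [ -95.4  178.5 -140.4]
```

Emit:
send_rows:
  series:
    - {"grip": 0.3,"dx": 0,"dy": 0,"dz": -10,"turn": 0}
    - {"grip": 0.3,"dx": 0,"dy": 0,"dz": -30,"turn": 0}
    - {"grip": 0.3,"dx": 0,"dy": 0,"dz": -40,"turn": 0}
    - {"grip": 0.3,"dx": 0,"dy": 0,"dz": -40,"turn": 0}
    - {"grip": 0.3,"dx": -10,"dy": 10,"dz": -20,"turn": 0}
    - {"grip": 0.3,"dx": -20,"dy": 30,"dz": 0,"turn": 0}
    - {"grip": 0.3,"dx": -20,"dy": 30,"dz": 0,"turn": 0}
    - {"grip": 0.3,"dx": -20,"dy": 30,"dz": 0,"turn": 0}
    - {"grip": 0.3,"dx": -15,"dy": 30,"dz": 0,"turn": 0}
    - {"grip": 0.3,"dx": -10,"dy": 30,"dz": 0,"turn": 0}
    - {"grip": 0.3,"dx": 0,"dy": 18,"dz": 0,"turn": 0}
    - {"grip": 0.3,"dx": 0,"dy": 0,"dz": 0,"turn": 0}
    - {"grip": 0.3,"dx": 0,"dy": 0,"dz": 0,"turn": 0}

```text
clock: 24.3
tool_pos: [0.6127, -0.185, 0.1979]
eef_rot: [0.707, 0.707, -0.001, -0.001]
contact_force: [-0.1, 0.2, -1.4]
opening: 0.649
```

```bash
python3 -c "
from h import *
go(.6152,-.186,.0833)"
```

```text
t 24.3 pos [ 0.6127 -0.185   0.1979] yaw 1.5705 zaxis [-0.003  0.    -1.   ] open 0.649 F [-0.1  0.2 -1.4] q [ 0.52  0.78 -0.56  1.52  0.47  0.99 -0.18]
tool shift mm [ -1.    2.8 114.6]
```

Emit:
send_rows:
  series:
    - {"grip": 0.3,"dx": -1,"dy": 2,"dz": 20,"turn": 0}
    - {"grip": 0.3,"dx": 0,"dy": 0,"dz": 30,"turn": 0}
    - {"grip": 0.3,"dx": 0,"dy": 0,"dz": 30,"turn": 0}
    - {"grip": 0.3,"dx": 0,"dy": 0,"dz": 18,"turn": 0}
    - {"grip": 0.3,"dx": 0,"dy": 0,"dz": 8,"turn": 0}
    - {"grip": 0.3,"dx": 0,"dy": 0,"dz": 4,"turn": 0}
    - {"grip": 0.3,"dx": 0,"dy": 0,"dz": 0,"turn": 0}
    - {"grip": 0.3,"dx": 0,"dy": 0,"dz": 0,"turn": 0}

```text
clock: 25.1
tool_pos: [0.6167, -0.1865, 0.09]
eef_rot: [0.707, 0.707, 0.0, 0.001]
contact_force: [0.3, -0.3, -2.4]
opening: 0.647
```

```bash
python3 -c "
from h import *
go(.6152,-.186,.0833)"
```

```text
t 25.1 pos [ 0.6167 -0.1865  0.09  ] yaw 1.5698 zaxis [ 0.002 -0.    -1.   ] open 0.647 F [ 0.3 -0.3 -2.4] q [ 0.48  0.91 -0.5   1.59  0.56  0.78 -0.26]
tool shift mm [ 0.5 -1.5  6.7]
```

Emit:
send_rows:
  series:
    - {"grip": 0.3,"dx": 0,"dy": -1,"dz": 2.5,"turn": 0}
    - {"grip": 0.3,"dx": 0,"dy": 0,"dz": 2,"turn": 0}
    - {"grip": 0.3,"dx": 0,"dy": 0,"dz": 1,"turn": 0}
    - {"grip": 0.3,"dx": 0,"dy": 0,"dz": 0.5,"turn": 0}
    - {"grip": 0.3,"dx": 0,"dy": 0,"dz": 0,"turn": 0}
    - {"grip": 0.3,"dx": 0,"dy": 0,"dz": 0,"turn": 0}

```text
clock: 25.7
tool_pos: [0.6152, -0.1865, 0.0833]
eef_rot: [0.707, 0.707, -0.0, 0.0]
contact_force: [-2.0, -0.1, 5.4]
opening: 0.648
```

```bash
python3 -c "
from h import *
go(.6152,-.186,.0833)"
```

```text
t 25.7 pos [ 0.6152 -0.1865  0.0833] yaw 1.5698 zaxis [ 0. -0. -1.] open 0.648 F [-2.  -0.1  5.4] q [ 0.48  0.91 -0.49  1.6   0.57  0.77 -0.26]
tool shift mm [0.5 0.  0. ]
```

Emit:
send_rows:
  series:
    - {"grip": 0.75,"dx": 0,"dy": 0,"dz": 0,"turn": 0}
    - {"grip": 0.9,"dx": 0,"dy": 0,"dz": 0,"turn": 0}
    - {"grip": 1,"dx": 0,"dy": 0,"dz": 0,"turn": 0}
    - {"grip": 1,"dx": 0,"dy": 0,"dz": 0,"turn": 0}
    - {"grip": 1,"dx": 0,"dy": 0,"dz": -10,"turn": 0}
    - {"grip": 1,"dx": 0,"dy": 0,"dz": -30,"turn": 0}
    - {"grip": 1,"dx": 0,"dy": 0,"dz": -40,"turn": 0}
    - {"grip": 1,"dx": 0,"dy": 0,"dz": -40,"turn": 0}
    - {"grip": 1,"dx": 0,"dy": -15,"dz": -20,"turn": 0}
    - {"grip": 1,"dx": 0,"dy": -30,"dz": 0,"turn": 0}
    - {"grip": 1,"dx": -15,"dy": -30,"dz": 0,"turn": 0}
    - {"grip": 1,"dx": -30,"dy": -30,"dz": 0,"turn": 0}
    - {"grip": 1,"dx": -30,"dy": -30,"dz": 0,"turn": 0}
    - {"grip": 1,"dx": -30,"dy": -30,"dz": 0,"turn": 0}
    - {"grip": 1,"dx": -30,"dy": -20,"dz": 0,"turn": 0}
    - {"grip": 1,"dx": -30,"dy": 0,"dz": 0,"turn": 0}
    - {"grip": 1,"dx": 0,"dy": 0,"dz": 0,"turn": 0}
    - {"grip": 1,"dx": 0,"dy": 0,"dz": 0,"turn": 0}

```text
clock: 27.5
tool_pos: [0.43, -0.3514, 0.2233]
eef_rot: [0.708, 0.706, 0.0, 0.0]
contact_force: [-0.0, 0.7, 0.3]
opening: 0.999
```

```bash
python3 - <<'E'
from plant import *
from h import *
B={"105":(.615,-.186,.129,.058),"85":(.627,-.0915,.109,.05),"65":(.6385,.003,.089,.042),"45":(.65,.097,.069,.034)}
for n in("top","scene"):
    s=snapshot(n);W=cloud(s);cv2.imwrite(f"pics/{n}2.png",s["img"][:,:,::-1])
    for k,(x,y,h,d) in B.items():
        m=(np.hypot(W[...,0]-x,W[...,1]-y)<d/2+.02)&(abs(W[...,2]-h)<.008)
        p=W[m]; c=fitc(p[:,:2],d/2-.002)if m.sum()>5 else np.zeros(2); print(n,k,m.sum(),c.round(4),"err",np.hypot(c[0]-x,c[1]-y).round(4),"z",np.median(p[:,2]).round(4))
    for k in("bottle","jar"):
        for r in regions_of(s,k)[:1]: print(k,np.nanmedian(W[r["pixels"]],0).round(3))
go(.5,0,.2)
E
```

```text
top 105 161 [ 0.6146 -0.1862] err 0.0004 z 0.129
top 85 128 [ 0.6261 -0.0906] err 0.0013 z 0.1092
top 65 100 [0.6378 0.0027] err 0.0007 z 0.0889
top 45 77 [0.6481 0.0945] err 0.0031 z 0.0686
bottle [ 0.615 -0.397  0.125]
jar [0.646 0.384 0.083]
scene 105 326 [ 0.6155 -0.1856] err 0.0006 z 0.1292
scene 85 267 [ 0.627  -0.0901] err 0.0014 z 0.1091
scene 65 206 [0.6386 0.0034] err 0.0004 z 0.0894
scene 45 154 [0.6487 0.0952] err 0.0022 z 0.0693
bottle [ 0.64  -0.4    0.112]
jar [0.67  0.382 0.069]
t 27.8 pos [ 0.4304 -0.3502  0.2231] yaw 1.5718 zaxis [ 0.  0. -1.] open 1.002 F [ 0.7 -0.2 -0.2] q [ 0.97  0.64 -0.62  1.76  0.46  0.89  0.15]
tool shift mm [350.1  69.9  23.1]
```

View pics/scene2.png

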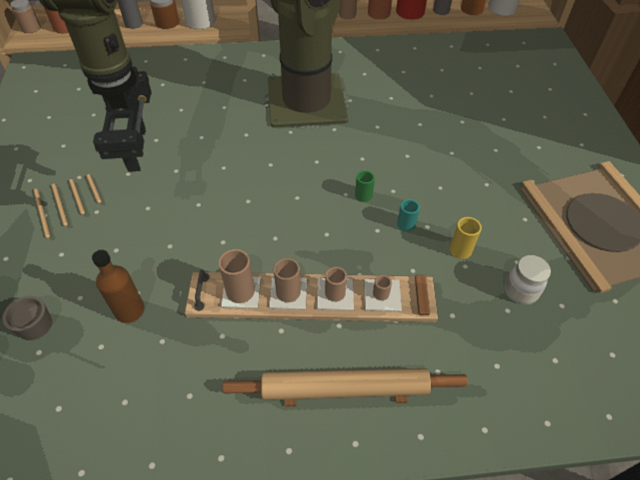

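View pics/top2.png

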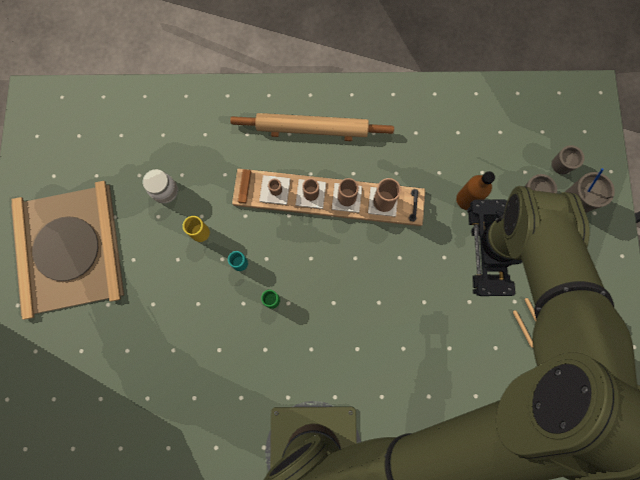

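All four beakers stand upright on their tiles in descending height from the handle, at (237,277), (288,281), (336,284) and (383,288) in the scene view. The bottle and the jar haven't moved, and the arm is clear of everything, so I am handing in.

```bash
python3 -c "
from plant import *
print(finish_job())"
```

```text
the job is handed in; nothing more can be done
None
```

The job is handed in. All four beakers stand upright on the tiles, in the order 105, 85, 65, 45 mm from the handle end, and it took about 28 s of the 104 s. I placed each with a top grasp, jaws across the board, at 20 N.

- **Placement:** in both cameras each beaker is within about 3 mm of its tile's centre, against the 15 mm allowed. Rim heights are within 0.5 mm of the 129, 109, 89 and 69 mm they should be, so each sits on its tile.
- **Bystanders:** the bottle reads within about 3 mm of its start and the jar within about 1 mm. The jar's start was measured only in the top view, because the network missed it in the first scene picture.
- **Arm:** it finished clear of everything, with the gripper open.

No final check failed. The two cameras agree to about 1 mm.

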